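# Dock the handheld meter

## Robot

A 6-joint arm with a two-finger parallel gripper is mounted at the origin on a cart in front of the work surface, level with it; the furniture and walls round the work are solid. World frame = base frame: x ahead of the robot, y to its left, z up, the work surface at z = 0. Lengths are in m, angles in degrees, forces in N, time in s.
With the tool pointing down it reaches from about 0.375 to 0.75 m from the base axis. Payload 9 kg.
Tool frame: the origin (TCP) lies where the fingers leave the gripper's body, on its centre line; the fingertips stand 73 mm ahead of it and the grasp point (between the pads) lies 54 mm ahead of it (robot.tip_reach is the distance from the TCP to the fingertips, in m); z points along the fingers, y is the line along which they close (so a half turn about z gives the same grasp; the last joint's range is limited). The gripper opens to 85 mm and grips with 20 to 120 N. Pads are 22 mm wide; open, the fingers measure 114 mm over their backs; the gripper's body (76 mm by 85 mm) begins 54 mm behind the grasp point. The pads swing forward as they close: fully open they stand 13 mm farther back than shut.
Start: joints at [60.063, 5.964, 5.575, 89.605, 0, 77.527], TCP at [0.18, 0.572, 0.304] pointing down, gripper open.
Joint ranges: [-171.21, 171.21], [-48.23, 106.86], [-62.78, 66.21], [-105.2, 120.99], [-86.42, 89.51], [-180, 180]. Speed limits (degrees/s): [127.2, 127.2, 147.25, 180, 180, 180].

## Interface

Orientations are given as [roll, pitch, yaw] about the fixed x, y, z axes, in that order (R = Rz(yaw) Ry(pitch) Rx(roll)).
In Python, from plant import robot gives the robot as it stands. Calls block until the motion is done:
- robot.move_pose(position, orientation): joint-space move of the TCP to a pose.
- robot.line_to(position, vel=0.15, rotation=None, guard=None): straight line of the TCP; rotation=None keeps the orientation; vel is the mean speed in m/s. With guard (N) it stops when the force on the tool has changed by that much, and returns True; else False.
- robot.goto_joints(angles): joint-space move.
- robot.set_gripper(opening): finger opening in m; the grip force is fixed at half the most; returns when the fingers have stopped.
- robot.pause(seconds).
- robot.ik(position, orientation): joint angles nearest the present ones, or None.
- robot.observe(): the state.
- robot.grab_frame(name): name is "scene" or "top" or "wrist"; returns the picture (480x640x3 uint8, blue, green, red); there is no depth.
- robot.get_calibration(name): a dict with "vertical_fov" (degrees; the focal length in pixels is half the picture's height over the tangent of half this angle, whatever the lens; pixels are square), "cx", "cy" (the principal point, pixels), "rvec" (rotation vector, rad) and "tvec" (3), from world to camera coordinates, as OpenCV has them. Camera axes: x right, y down, z forward; pixel columns grow to the right and rows downward; lengths in m; the calibration is good to about 2 mm. A picture is of the moment at which its call begins: read the wrist's pose just before it. get_calibration takes no time and is no camera call; for the wrist camera it gives the pose at the moment of the call.
A pose or a line that the arm cannot do raises robot.IKError and nothing moves.
- robot.job_done(): hands the job in; it is judged then, once.
The state is a dict: "time": time; "q": joint angles; "qvel": joint speeds; "joint_torque": joint torques, N m; "tool_pos": TCP position; "tcp_rot": TCP orientation; "ft_force": force on the tool from outside, world axes, zero at the start; "torque": the same for the moment, N m; "gripper_width": finger opening in m; "gripper_force": force on a finger pad.
Only numpy, scipy, OpenCV 4.12 (cv2) and the standard library are available. Lean on these libraries where they do the work, as an engineer would, in place of code of your own. Each camera call takes 0.05 s, during which the arm holds its last target. There are 200 camera calls.

## Task

The handheld meter stands upright in its low rinse block; put it away in the empty one of the two slanted docks. Keep hold of it while you slide it into the slot rather than dropping it in, get it fully home against the bottom of the slot, then let go and leave it there. Do not knock over or shift the loose things around (calculator, beaker, carton, mouse).

Things in the scene. Friction and masses are not known exactly. Their poses are not given: they have to be found in the camera images.
- meter_centre (a point): Handheld meter: loose white rectangular bar, 24 mm thick (its x), 38 mm wide (its y), 160 mm long (its z, from foot to top end), 90 to 180 g, dark display near the top of its -x face, nothing protrudes. This point is its centre, half-way up; axes are the meter's. It starts upright in the rinse block, foot 5 mm above the desk. It may go into the dock with either wide face up.
- meter_foot (a point): Centre of the meter's lower end face, 80 mm below its centre along its z; same axes.
- rest: Rinse block: low fixed grey block 80 x 80 x 40 mm with a rectangular upright pocket 31 (its x) x 44 (its y) mm, 35 mm deep (pocket floor 5 mm above the desk), in which the meter stands loosely. Origin at the centre of its underside, z up.
- dock_empty: Empty dock, fixed, grey: base 120 x 76 x 12 mm carrying a rectangular tube (the slot) that leans 35 degrees from vertical, mouth up and toward the robot. Walls 4 mm; inside 28 mm across its thickness by 42 mm wide, so 2 mm clearance a side round the meter. Origin under the base, 5 mm in front of its middle; z up, -x is the side the mouth leans to.
- slot_floor (a point): Centre of the closed bottom of the empty dock's slot, 28 mm above the desk. z runs up along the slot axis and out of the mouth, y is level across the slot's 42 mm width, x across its 28 mm thickness. The meter is home when its foot stands here with its z along this z.
- slot_mouth (a point): Centre of the slot's mouth, at the outer edge of its flared lip, 101 mm from the slot bottom along the slot axis; axes as slot_floor. The slot is straight for 90 mm from the bottom, then the lip widens by 5 mm a side (lip outside about 44 x 58 mm). With the meter home, 59 mm of it stands out beyond this point.
- full_mouth (a point): The same point of the other, identical fixed dock, which already holds another meter of the same kind, fixed in it and standing 59 mm out beyond the lip.
- calculator: Grey pocket calculator 124 x 72 x 14 mm lying loose on the desk in front of the docks; origin at the centre of its underside.
- beaker: Small glass beaker, 55 mm across, 70 mm high, loose behind the work; origin at the centre of its underside.
- carton: Small loose carton 62 x 62 x 45 mm on the desk; origin at the centre of its underside.
- mouse: Black computer mouse 110 x 58 x 38 mm, loose on the desk at the left; origin at the centre of its underside.
- meter: The same meter; origin at the centre of its foot, same axes as meter_centre.

How it is judged:
By the outcome, as a careful person would: the job done as asked, in the order asked, and still so for the second after the job is handed in, with the robot touching nothing.
It also fails if it takes over 46 s, if anything falls off the work surface, if the arm or the gripper's body presses on something with over 40 N, if the wrist force passes 120 N, or if a joint passes its speed limit or range.

## Working session

There is one attempt and no reset: what is moved stays moved. The work goes in short steps, each a Python script; the robot and the scene stay as the last script left them, time stands still between calls to the robot, and variables do not carry over. Pictures are saved under pics/ and viewed, at most 10 in all, crops included, and the job is handed in when it is done.

```bash
mkdir -p pics; ls
python3 - <<'E'
from plant import robot
import cv2
for n in("scene","top"):
    cv2.imwrite(f"pics/{n}0.png",robot.grab_frame(n)); print(n,robot.get_calibration(n))
print(robot.observe())
E
```

```text
pics
scene {'vertical_fov': 48.7961429481406, 'cx': 320.6636914037411, 'cy': 235.33813178115204, 'rvec': array([ 1.99665611, -0.61405158,  0.3716148 ]), 'tvec': array([-0.45797774,  0.24392734,  0.99247072])}
top {'vertical_fov': 42.19447008884529, 'cx': 323.1712109111879, 'cy': 236.60614422437237, 'rvec': array([ 2.20174799, -2.13789989,  0.08297762]), 'tvec': array([0.0197525 , 0.54557846, 1.63216908])}
{'time': 0.1, 'q': array([6.00646011e+01, 5.99683085e+00, 5.53151120e+00, 8.96061574e+01,
       1.73610331e-03, 7.75275522e+01]), 'qvel': array([-0.08078488,  0.02360989, -0.0375347 ,  0.13400019,  0.03653845,
        0.01818943]), 'joint_torque': array([ 6.92958565e-03, -5.58205855e+01,  5.04721284e+01,  1.30572834e-02,
       -2.43867735e-04,  8.50223870e-06]), 'tool_pos': array([0.17991598, 0.57215799, 0.30318331]), 'tcp_rot': array([-1.79930585e+02, -1.71320255e-02,  1.62537038e+02]), 'ft_force': array([0.65564779, 0.22866404, 0.29801338]), 'torque': array([0.03222481, 0.02082332, 0.02120984]), 'gripper_force': 0.0, 'gripper_width': 0.08545395339124127}
```

View pics/scene0.png

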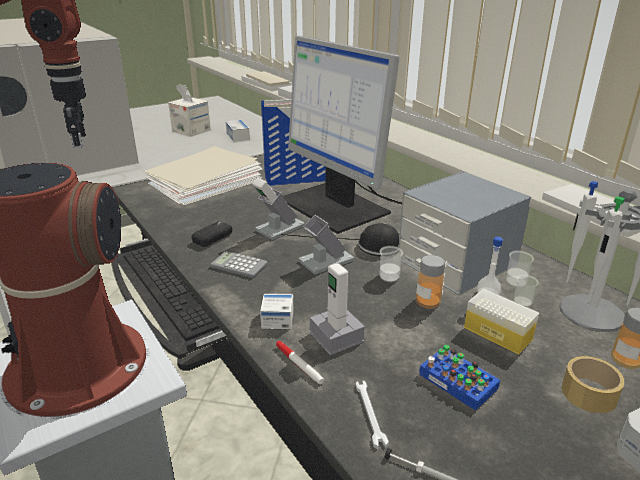

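View pics/top0.png

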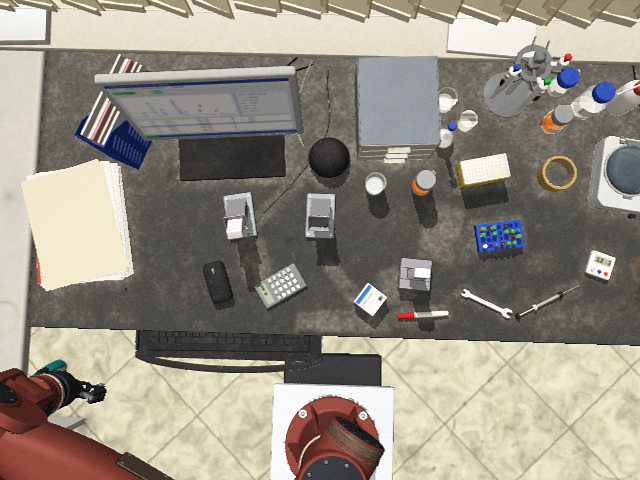

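The scene picture shows the meter in its block at about (338,300), the empty dock at (325,245) and the full dock at (275,210). In the top picture the block is at (416,275), the empty dock at (320,215) and the full dock at (239,218). I'll enlarge both for corners.

```bash
cat > h.py <<'E'
import numpy as np, cv2
from scipy.spatial.transform import Rotation as Ro
from plant import robot
def cam(n,c=None):
    c=c or robot.get_calibration(n); f=240/np.tan(np.radians(c['vertical_fov']/2))
    R=cv2.Rodrigues(np.array(c['rvec']))[0]; t=np.array(c['tvec']).ravel()
    return np.array([[f,0,c['cx']],[0,f,c['cy']],[0,0,1]]),R,t
def ray(C,uv):
    K,R,t=C; return -R.T@t, R.T@np.linalg.solve(K,np.array([uv[0],uv[1],1.]))
def onz(C,uv,z):
    o,d=ray(C,uv); return o+d*(z-o[2])/d[2]
def proj(C,P):
    K,R,t=C; p=(K@(R@np.atleast_2d(P).T+t[:,None])).T; return p[:,:2]/p[:,2:]
def tri(C1,u1,C2,u2):
    o1,d1=ray(C1,u1);o2,d2=ray(C2,u2)
    s=np.linalg.lstsq(np.c_[d1,-d2],o2-o1,rcond=None)[0]
    a,b=o1+d1*s[0],o2+d2*s[1]; return (a+b)/2,np.linalg.norm(a-b)
E
python3 - <<'E'
import cv2,numpy as np
t=cv2.imread('pics/top0.png');s=cv2.imread('pics/scene0.png')
a=cv2.resize(t[185:245,280:360],(0,0),fx=5,fy=5,interpolation=2)
b=cv2.resize(t[250:310,380:460],(0,0),fx=5,fy=5,interpolation=2)
c=cv2.resize(s[205:280,285:365],(0,0),fx=5,fy=4,interpolation=2)
d=cv2.resize(s[255:355,300:380],(0,0),fx=5,fy=3,interpolation=2)
cv2.imwrite('pics/crop.png',np.vstack([np.hstack([a,b]),np.hstack([c,d])]))
E
```

```text
(no output)
```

View pics/crop.png

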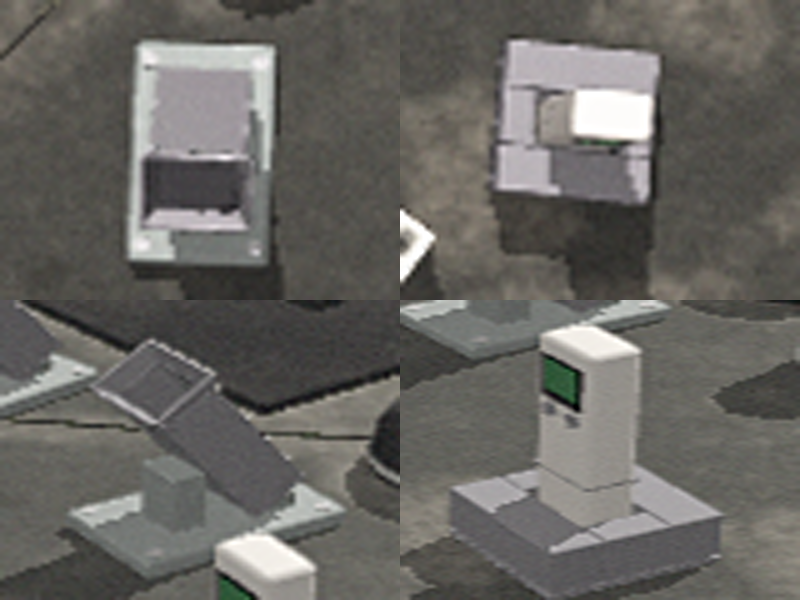

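The crop shows the empty dock's base and its lip, the rinse block's top face, and the meter with its display facing the robot (-x toward the robot). Next I'll convert the corners to positions.

Run:
```python
from h import *
np.set_printoptions(precision=4,suppress=True)
T=cam("top");S=cam("scene")
def P(off,l): return [(off[0]+(x+.5)/5-.5,off[1]+(y+.5)/5-.5) for x,y in l]
def rep(n,px,z):
    W=np.array([onz(T,p,z) for p in px]); e=[np.linalg.norm(W[i]-W[i-1])*1e3 for i in range(4)]
    dx=(W[0]+W[1]-W[2]-W[3]); dy=(W[0]+W[3]-W[1]-W[2])
    print(n,W.mean(0),'edges',np.array(e),'yaw x',np.degrees(np.arctan2(dx[1],dx[0])),'yaw y',np.degrees(np.arctan2(-dy[0],dy[1])))
# corners ordered backleft, backright, frontright, frontleft
rep('dockbase',P((280,185),[(136,41),(276,45),(270,266),(127,264)]),.012)
rep('lip',P((280,185),[(145,152),(250,157),(248,230),(142,229)]),.1107)
rep('block',P((380,250),[(108,38),(261,56),(248,205),(97,187)]),.04)
rep('meter',P((380,250),[(174,90),(255,92),(251,140),(174,137)]),.165)
# scene view check: meter top, lip corners
def Q(off,x,y,fy): return (off[0]+(x+.5)/5-.5, off[1]+(y+.5)/fy-.5)
print('meter top centre by scene', onz(S,Q((300,255),np.mean([140,181,240,204]),np.mean([40,25,50,62]),3),.165))
lip=[(153,40),(217,78),(157,125),(93,86)] 
print('lip centre scene', onz(S,Q((285,205),*np.mean(lip,0),4),.1107))
for nm,u in dict(mouse=(217,283),calc=(281,286),carton=(370,300),fulldock=(239,218)).items(): print(nm,onz(T,u,.02))
```

```text
dockbase [0.6031 0.0461 0.012 ] edges [121.001   75.6427 119.7999  76.7483] yaw x -0.18178162408876483 yaw y 0.4101771269255933
lip [0.5713 0.0466 0.1107] edges [39.2108 53.2362 37.1437 53.5652] yaw x -0.14665115227833098 yaw y 0.002994438982871839
block [ 0.4524 -0.2086  0.04  ] edges [78.2937 80.6339 78.3002 79.2571] yaw x -3.6364544233371006 yaw y -5.0696396867965445
meter [ 0.4519 -0.2085  0.165 ] edges [22.7216 39.1515 23.3049 37.1778] yaw x -1.5037285643455722 yaw y -0.11966773030644581
meter top centre by scene [ 0.4482 -0.2111  0.165 ]
lip centre scene [0.5719 0.0475 0.1107]
mouse [0.4133 0.3142 0.02  ]
calc [0.4104 0.1438 0.02  ]
carton [ 0.3805 -0.0929  0.02  ]
fulldock [0.5887 0.263  0.02  ]
```

```bash
cat >> h.py <<'E'
a=np.radians(35); SZ=np.array([-np.sin(a),0,np.cos(a)])
def rot(yaw,sgn,tilt=0):   # tool down closing along world x*sgn, tilted about y
    y=np.array([sgn,0,0.]);z=np.array([0,0,-1.]);R=np.c_[np.cross(y,z),y,z]
    return (Ro.from_euler('y',-tilt,degrees=True)*Ro.from_euler('z',yaw,degrees=True)*Ro.from_matrix(R)).as_euler('xyz',degrees=True)
E
python3 - <<'E'
from h import *
np.set_printoptions(precision=1,suppress=True)
F=np.array([.629,.0465,.028])
for base in(0,90):
  for s in(1,-1):
    r=lambda y,t:(Ro.from_euler('y',-t,degrees=True)*Ro.from_euler('z',y+base,degrees=True)*Ro.from_euler('xyz',rot(0,s),degrees=True)).as_euler('xyz',degrees=True)
    print(base,s)
    for n,p,y,t in[('hover',[.45,-.209,.3],-2,0),('grasp',[.45,-.209,.189],-2,0),('lift',[.45,-.209,.33],-2,0),('pre',F+SZ*(.12+.179),0,35),('home',F+SZ*.179,0,35)]:
        print(n,robot.ik(p,r(y,t)))
E
```

```text
0 1
hover [-40.1 -12.3 -12.5  89.8  -0.   51.9]
grasp [-40.1 -11.9 -23.6  78.2  -0.   51.9]
lift [-40.1 -11.7  -8.9  92.9  -0.   51.9]
pre None
home None
0 -1
hover [ -40.1  -12.3  -12.5   89.8    0.  -128.1]
grasp [ -40.1  -11.9  -23.6   78.2    0.  -128.1]
lift [ -40.1  -11.7   -8.9   92.9    0.  -128.1]
pre None
home None
90 1
hover [-40.1 -12.3 -12.5  89.8   0.  -38.1]
grasp [-40.1 -11.9 -23.6  78.2   0.  -38.1]
lift [-40.1 -11.7  -8.9  92.9   0.  -38.1]
pre None
home None
90 -1
hover [-40.1 -12.3 -12.5  89.8   0.  141.9]
grasp [-40.1 -11.9 -23.6  78.2   0.  141.9]
lift [-40.1 -11.7  -8.9  92.9   0.  141.9]
pre None
home None
```

```bash
cat >> h.py <<'E'
def rotv(phi,yaw=0,s=1): # tool z=(sin phi,0,-cos phi), closing along y
    z=np.array([np.sin(np.radians(phi)),0,-np.cos(np.radians(phi))]);y=np.array([0,s,0.])
    R=Ro.from_euler('z',yaw,degrees=True)*Ro.from_matrix(np.c_[np.cross(y,z),y,z])
    return R.as_euler('xyz',degrees=True), R.as_matrix()[:,2]
E
python3 - <<'E'
from h import *
np.set_printoptions(precision=0,suppress=True)
F=np.array([.629,.0465,.028]);d=.028
M=np.array([.451,-.209,.165-d])
for s in(1,-1):
 for phi in range(35,-40,-5):
  o=[]
  for up in(0,.06,.12,.15):
    e,z=rotv(phi,0,s); o.append(robot.ik(F+SZ*(.16-d+up)-.054*z,e))
  for up in(0,.06,.16):
    e,z=rotv(phi-35,-2,s); o.append(robot.ik(M+[0,0,up]-.054*z,e))
  print(s,phi,[ 0 if q is None else 1 for q in o], [o[i] for i in (0,2,4,6)] if phi in(20,10,0,-10,-20) else '')
E
```

```text
1 35 [0, 0, 0, 0, 1, 1, 1] 
1 30 [1, 0, 0, 0, 1, 1, 1] 
1 25 [1, 1, 0, 0, 1, 1, 1] 
1 20 [1, 1, 1, 1, 1, 1, 1] [array([-11., -28., -39.,  59.,   4., -10.]), array([-13., -42., -38.,  75.,   4., -12.]), array([-35.,   6.,  -8.,  89.,  -8., -32.]), array([-35.,   6.,   9., 106.,  -8., -32.])]
1 15 [1, 1, 1, 1, 1, 1, 1] 
1 10 [1, 1, 1, 1, 1, 1, 1] [array([-10., -14., -26.,  68.,   2.,  -9.]), array([-11., -27., -26.,  81.,   2., -11.]), array([-33.,  18.,   3.,  97., -12., -28.]), array([-33.,  17.,  19., 114., -12., -28.])]
1 5 [1, 1, 1, 1, 1, 1, 1] 
1 0 [1, 1, 1, 1, 1, 1, 0] [array([ -9.,  -1., -14.,  78.,   0.,  -9.]), array([-10., -14., -15.,  89.,   0., -10.]), array([-31.,  30.,  14., 106., -16., -24.]), None]
1 -5 [1, 1, 1, 1, 1, 1, 0] 
1 -10 [1, 1, 1, 1, 1, 0, 0] [array([-8., 11., -1., 88., -1., -8.]), array([-9., -1., -4., 97., -2., -9.]), array([-29.,  42.,  26., 116., -19., -20.]), None]
1 -15 [1, 1, 1, 1, 1, 0, 0] 
1 -20 [1, 1, 1, 1, 0, 0, 0] [array([-7., 24., 12., 98., -3., -7.]), array([ -8.,  11.,   7., 106.,  -3.,  -8.]), None, None]
1 -25 [1, 1, 1, 1, 0, 0, 0] 
1 -30 [1
[... 531 characters left out ...]
152.]), array([-33.,  17.,  19., 114., -12., 152.])]
-1 5 [1, 1, 1, 1, 1, 1, 1] 
-1 0 [1, 1, 1, 1, 1, 1, 0] [array([ -9.,  -1., -14.,  78.,   0., 171.]), array([-10., -14., -15.,  89.,   0., 170.]), array([-31.,  30.,  14., 106., -16., 156.]), None]
-1 -5 [1, 1, 1, 1, 1, 1, 0] 
-1 -10 [1, 1, 1, 1, 1, 0, 0] [array([ -8.,  11.,  -1.,  88.,  -1., 172.]), array([ -9.,  -1.,  -4.,  97.,  -2., 171.]), array([-29.,  42.,  26., 116., -19., 160.]), None]
-1 -15 [1, 1, 1, 1, 1, 0, 0] 
-1 -20 [1, 1, 1, 1, 0, 0, 0] [array([ -7.,  24.,  12.,  98.,  -3., 173.]), array([ -8.,  11.,   7., 106.,  -3., 172.]), None, None]
-1 -25 [1, 1, 1, 1, 0, 0, 0] 
-1 -30 [1, 1, 1, 1, 0, 0, 0] 
-1 -35 [1, 1, 1, 1, 0, 0, 0]
```

```bash
cat >> h.py <<'E'
PH=12; D=.028
def pick_pose(top,yaw,up=0):
    e,z=rotv(PH-35,yaw); return np.array(top)-[0,0,D]+[0,0,up]-.054*z, e
E
python3 - <<'E'
from h import *
import pickle
p,e=pick_pose([.451,-.209,.165],-2,.12)
robot.move_pose(p,e); robot.pause(.2)
c=robot.get_calibration("wrist"); im=robot.grab_frame("wrist"); cv2.imwrite("pics/w1.png",im); pickle.dump(c,open("w1.pkl","wb"))
s=robot.observe();print(s['time'],s['tool_pos'],p,s['tcp_rot'],e)
C=cam("wrist",c); print(proj(C,[[.451,-.209,.165],[.452,-.2086,.04]]))
E
```

```text
3.2583 [ 0.47220741 -0.20943757  0.30672861] [ 0.47208663 -0.20973636  0.30670726] [179.9995561  -22.997548   178.03047454] [180. -23. 178.]
[[316.8410099  316.13176167]
 [317.72280327 305.20499793]]
```

View pics/w1.png

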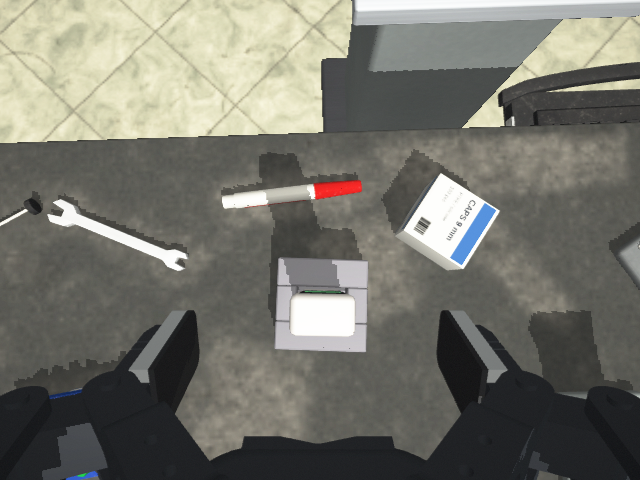

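The wrist view shows the meter's white top at about (322,315), 5 px right of where I predicted it, inside the block spanning (276..368, 258..352). I'll measure the top with a mask.

Run:
```python
from h import *
import pickle
C=cam("wrist",pickle.load(open("w1.pkl","rb"))); im=cv2.imread("pics/w1.png")
m=(im.min(2)>215).astype(np.uint8); m[:, :270]=0; m[:,375:]=0; m[:285]=0; m[345:]=0
c=max(cv2.findContours(m,0,2)[0],key=cv2.contourArea)
W=np.array([onz(C,p[0],.165)[:2] for p in c])
r=cv2.minAreaRect((W*1e3).astype(np.float32)); print('meter top',r)
B=[onz(C,u,.04) for u in [(279,258),(368,261),(367,352),(275.5,350)]]; B=np.array(B)
print('block',B.mean(0), np.linalg.norm(B-np.roll(B,1,0),axis=1))
for i,j in((3,0),(2,1)): d=B[i]-B[j]; print(np.degrees(np.arctan2(d[1],d[0])))
```

```text
meter top ((451.1141052246094, -205.7892303466797), (35.87918472290039, 21.60971450805664), 86.8890380859375)
block [ 0.45171919 -0.20454507  0.04      ] [0.07922869 0.07837256 0.07824586 0.07871665]
-3.5106587655993433
-3.259216110853082
```

Run:
```python
from h import *
import pickle
np.set_printoptions(precision=3,suppress=True)
top=[.451,-.2058,.165]
p,e=pick_pose(top,-3.2,.05); robot.move_pose(p,e)
p,e=pick_pose(top,-3.2); print('guard',robot.line_to(p,vel=.1,rotation=e,guard=8))
robot.set_gripper(0.0); robot.pause(.2)
s=robot.observe();print(s['time'],s['tool_pos'],p,s['gripper_width'],s['gripper_force'],s['ft_force'])
p,e=pick_pose(top,-3.2,.10); robot.line_to(p,vel=.15)
robot.pause(.1);s=robot.observe();print(s['time'],s['gripper_width'],s['gripper_force'],s['ft_force'])
pickle.dump(robot.get_calibration("wrist"),open("w2.pkl","wb"));cv2.imwrite("pics/w2.png",robot.grab_frame("wrist"))
sc=robot.grab_frame("scene");cv2.imwrite("pics/s2.png",sc)
cv2.imwrite("pics/c2.png",np.hstack([cv2.resize(sc[150:390,240:440],(400,480)),cv2.resize(cv2.imread("pics/w2.png")[200:,160:480],(400,350)).copy() if 0 else cv2.resize(cv2.imread("pics/w2.png")[100:480,160:480],(400,480))]))
```

```text
guard False
4.9917 [ 0.472 -0.207  0.187] [ 0.472 -0.207  0.187] 0.037311193722930555 60.68681716918945 [ 0.345 -0.635  5.09 ]
5.9083 0.037445089538947936 60.24709224700928 [-0.667  0.088 -1.987]
```

View pics/c2.png

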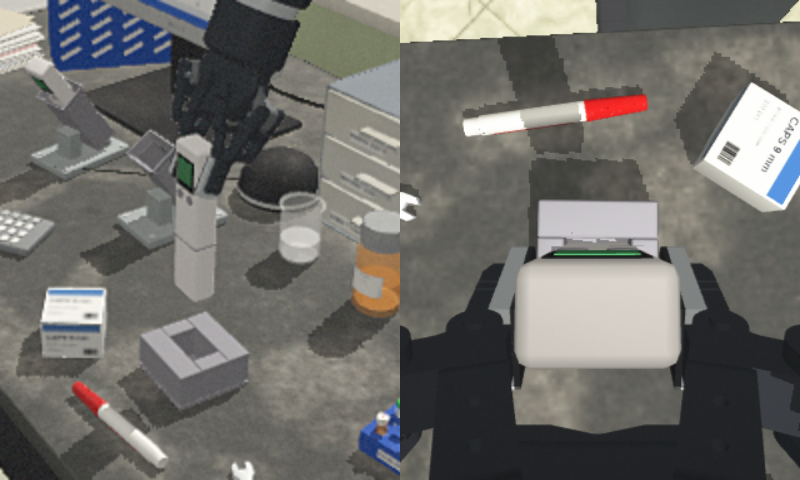

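The meter is gripped (37 mm) and hanging upright. The block, carton and pen have not moved. Next I'll go to the pre-insertion pose and look.

```bash
cat >> h.py <<'E'
def dock_pose(F,out,yaw=0,dphi=0):   # out: foot distance from slot floor
    e,z=rotv(PH+dphi,yaw); A=Ro.from_euler('z',yaw,degrees=True).apply(SZ); return np.array(F)+A*(out+.16-D)-.054*z, e
E
python3 - <<'E'
from h import *
import pickle
np.set_printoptions(precision=4,suppress=True)
F=[.629,.048,.028]
p,e=dock_pose(F,.141); robot.move_pose(p,e); robot.pause(.3)
s=robot.observe();print(s['time'],s['tool_pos']-p,s['gripper_width'],s['ft_force'])
pickle.dump(robot.get_calibration("wrist"),open("w3.pkl","wb"))
w=robot.grab_frame("wrist");cv2.imwrite("pics/w3.png",w)
sc=robot.grab_frame("scene");cv2.imwrite("pics/s3.png",sc)
cv2.imwrite("pics/t3.png",robot.grab_frame("top"))
for C in(cam("scene"),cam("wrist",pickle.load(open("w3.pkl","rb")))): print(proj(C,[F,F+.101*SZ,F+.141*SZ,F+.301*SZ]))
cv2.imwrite("pics/c3.png",np.hstack([cv2.resize(sc[130:290,250:370],(360,480),interpolation=2),cv2.resize(w[120:480,140:470],(440,480),interpolation=2)]))
E
```

```text
7.3667 [ 0.0003 -0.0006 -0.0003] 0.03701058936289933 [-0.9417 -0.1351 -1.5208]
[[334.3849 248.5741]
 [315.1788 225.1899]
 [306.9837 215.2122]
 [270.2586 170.4982]]
[[318.1232 301.4698]
 [318.2188 307.7543]
 [318.2762 311.5295]
 [318.9128 353.3996]]
```

View pics/c3.png

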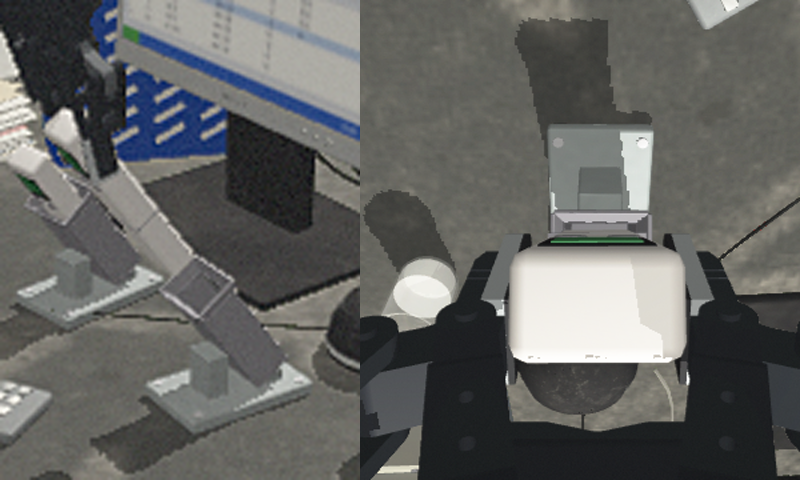

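Run:
```python
from h import *
import pickle
np.set_printoptions(precision=4,suppress=True)
C=cam("wrist",pickle.load(open("w3.pkl","rb")))
g=lambda x,y:(140+(x-360)/1.3333,120+y/1.3333)
for n,pts,z in[('basefront',[(548,126),(652,128)],.012),('lipfront',[(553,212),(652,212)],.0981)]:
    W=np.array([onz(C,g(*q),z) for q in pts]);print(n,W.mean(0),np.linalg.norm(W[1]-W[0]))
S=cam("scene");sc=cv2.imread("pics/s3.png");k=8;ox,oy=265,160
v=cv2.resize(sc[oy:oy+75,ox:ox+100],(800,600),interpolation=2)
# predicted centrelines: slot axis (yellow ticks at floor,mouth), with F
F=np.array([.629,.0505,.028])
for a,b,col in[(.101,.0,(0,255,255))]:
    q=proj(S,[F+a*SZ,F+b*SZ]);q=((q-[ox,oy]+.5)*k-.5).astype(int);cv2.line(v,tuple(map(int,q[0])),tuple(map(int,q[1])),col,1)
Fm=np.array([.629,.048,.028]);q=proj(S,[Fm+.141*SZ,Fm+.301*SZ]);q=((q-[ox,oy]+.5)*k-.5).astype(int);cv2.line(v,tuple(map(int,q[0])),tuple(map(int,q[1])),(0,0,255),1)
cv2.imwrite("pics/z3.png",v)
```

```text
basefront [0.5408 0.0497 0.012 ] 0.07288880554047734
lipfront [0.5534 0.0508 0.0981] 0.05681960857983709
```

View pics/z3.png

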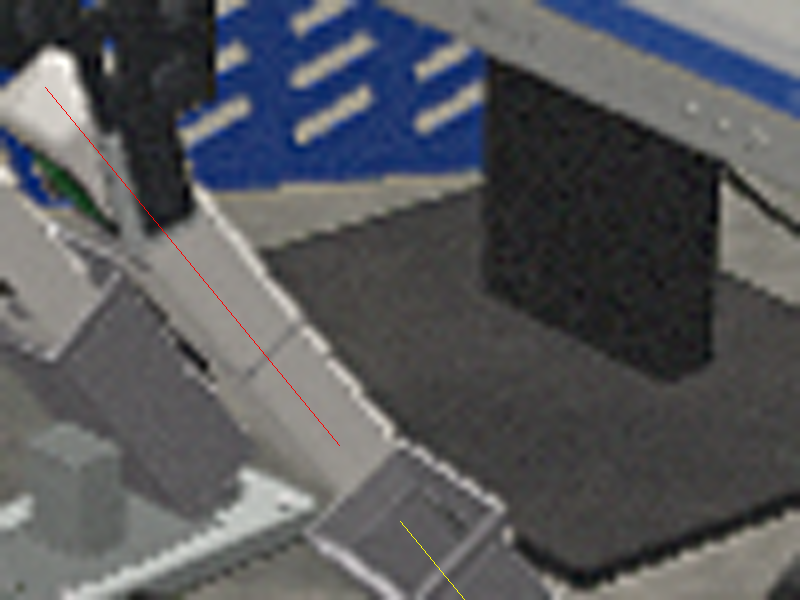

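The lip front measures x=0.5534, y=0.0508, so the slot centre is at y≈0.0503. In the enlarged view the meter's edges run parallel to the slot axis. Now I'll insert with a force guard.

Run:
```python
from h import *
np.set_printoptions(precision=4,suppress=True)
F=np.array([.629,.0503,.028])
def st(n,g=None):
    s=robot.observe(); p0,_=dock_pose(F,0); d=s['tool_pos']-p0
    print(n,g,'t',s['time'],'out',d@SZ,'perp',d-SZ*(d@SZ),'w',s['gripper_width'],'f',s['ft_force'])
p,e=dock_pose(F,.141); robot.line_to(p,vel=.05,rotation=e); st('al')
for out,v in((.095,.06),(.06,.05),(.012,.05)):
    p,e=dock_pose(F,out); g=robot.line_to(p,vel=v,guard=12); st(out,g)
    if g: break
cv2.imwrite("pics/s4.png",robot.grab_frame("scene"))
```

```text
al None t 7.7667 out 0.14100228936269757 perp [-0.      0.0001 -0.    ] w 0.037222624642029634 f [ 1.056  -0.3331 -1.3152]
0.095 False t 8.6833 out 0.09523013991094789 perp [0.0002 0.     0.0001] w 0.03742380240795199 f [-0.2641  1.6642 -1.404 ]
0.06 False t 9.5333 out 0.0601319404364224 perp [0.0001 0.     0.0001] w 0.03722409315509027 f [ 0.1646 -0.1694 -1.4357]
0.012 False t 10.6417 out 0.01224190688262631 perp [ 0.0002 -0.      0.0001] w 0.03733254846833719 f [ 0.6511 -0.0793 -2.6113]
```

Run:
```python
from h import *
np.set_printoptions(precision=4,suppress=True)
F=np.array([.629,.0503,.028])
p,e=dock_pose(F,-.008); g=robot.line_to(p,vel=.02,guard=15); robot.pause(.2)
s=robot.observe(); p0,_=dock_pose(F,0); d=s['tool_pos']-p0
print(g,'t',s['time'],'out',d@SZ,'perp',d-SZ*(d@SZ),'w',s['gripper_width'],'f',s['ft_force'])
sc=robot.grab_frame("scene");w=robot.grab_frame("wrist")
cv2.imwrite("pics/c5.png",np.hstack([cv2.resize(sc[160:280,260:360],(400,480),interpolation=2),cv2.resize(w[120:480,140:470],(400,480),interpolation=2)]))
```

```text
True t 11.5 out 0.00174217192611561 perp [-0.0003  0.0001 -0.0002] w 0.03719576157032067 f [-2.9202 -0.8508  4.2683]
```

View pics/c5.png

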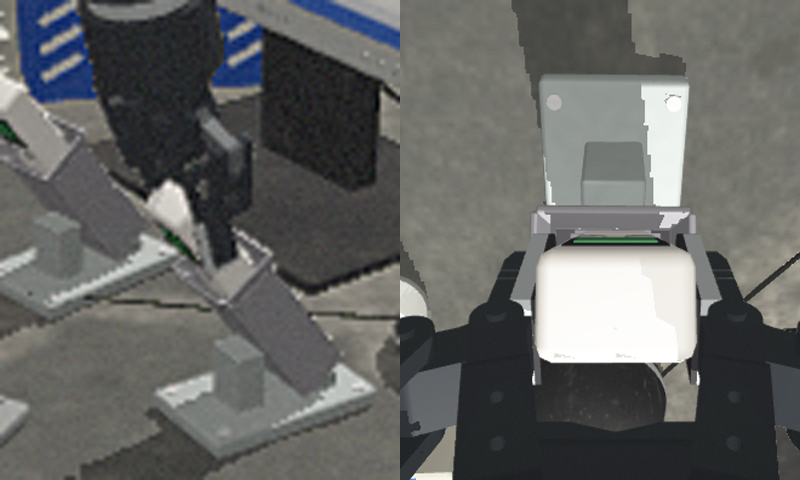

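The guard stopped the slide at a reading of 1.7 mm, with the reaction along the slot axis. I'll press a little more to see whether it is the bottom.

Run:
```python
from h import *
np.set_printoptions(precision=4,suppress=True)
F=np.array([.629,.0503,.028]);p0,_=dock_pose(F,0)
p,e=dock_pose(F,-.008); g=robot.line_to(p,vel=.015,guard=25)
s=robot.observe(); d=s['tool_pos']-p0
print(g,'t',s['time'],'out',d@SZ,'perp',d-SZ*(d@SZ),'w',s['gripper_width'],'f',s['ft_force'])
sc=robot.grab_frame("scene");t=robot.grab_frame("top")
S=cam("scene")
cv2.imwrite("pics/c6.png",np.hstack([cv2.resize(sc[180:260,260:340],(480,480),interpolation=2),cv2.resize(t[180:260,210:350],(320,480),interpolation=2)[:, :320]]))
```

```text
True t 11.875 out 0.001749389730400258 perp [-0.0001  0.0001 -0.0001] w 0.03724620269604803 f [-2.5536 -0.2764  5.1718]
```

Run:
```python
from h import *
np.set_printoptions(precision=4,suppress=True)
robot.set_gripper(.07); robot.pause(.2)
e,z=rotv(PH); p=robot.observe()['tool_pos']; robot.line_to(p-z*.11,vel=.1); robot.pause(.3)
s=robot.observe();print(s['time'],s['gripper_width'],s['ft_force'])
C=cam("wrist");w=robot.grab_frame("wrist");cv2.imwrite("pics/w7.png",w)
sc=robot.grab_frame("scene");cv2.imwrite("pics/s7.png",sc);cv2.imwrite("pics/t7.png",robot.grab_frame("top"))
S=cam("scene")
v=cv2.resize(sc[170:270,260:340],(480,600),interpolation=2)
F=np.array([.629,.0503,.028])
for a in(.16,.168):
  for y in(-.019,.019):
    for x in(-.012,.012):
      q=(proj(S,[F+a*SZ+[x*np.cos(np.radians(35)),y,x*np.sin(np.radians(35))]])[0]-[260,170]+.5)*6-.5
      cv2.circle(v,tuple(map(int,q)),2,(0,0,255) if a==.16 else (255,255,0),-1)
cv2.imwrite("pics/c7.png",np.hstack([v,cv2.resize(w[100:400,240:400],(320,600),interpolation=2)]))
```

```text
14.1417 0.0702816339451006 [ 0.3283 -0.552   0.1221]
```

View pics/c7.png

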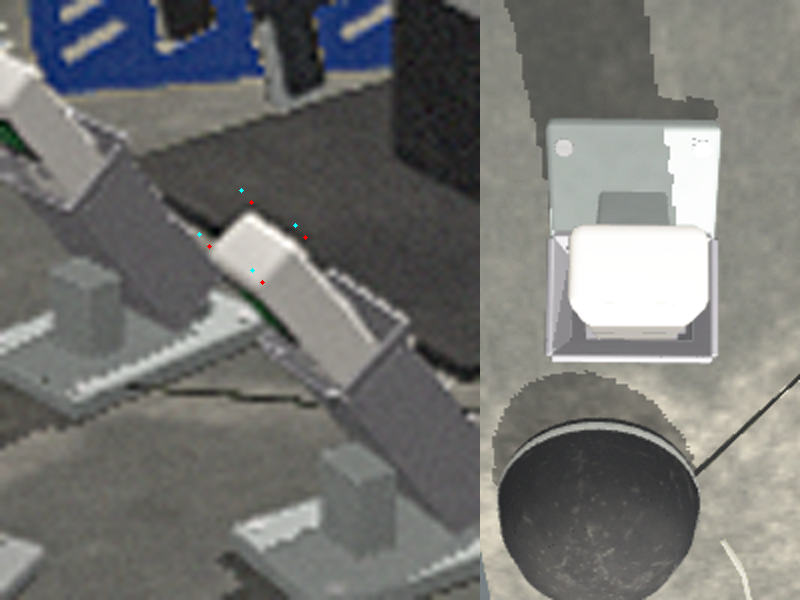

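Run:
```python
from h import *
np.set_printoptions(precision=4,suppress=True)
S=cam("scene")
def ony(u,y):
    o,d=ray(S,u);return o+d*(y-o[1])/d[1]
g=lambda x,y:(260+(x+.5)/6-.5,170+(y+.5)/6-.5)
X=np.array([np.cos(a),0,np.sin(a)])
m=ony(g(256,247),.0503);l=ony(g(334,331),.0503);print(m,l,'protrusion',(m-l)@SZ,'x',(m-l)@X)
sc=cv2.imread("pics/s7.png")
cv2.imwrite("pics/c8.png",np.hstack([cv2.resize(sc[165:245,235:315],(400,400),interpolation=2),cv2.resize(sc[190:270,285:365],(400,400),interpolation=2)]))
t0,t7=[cv2.imread(f"pics/{n}.png") for n in("top0","t7")]
d=cv2.absdiff(t0,t7).max(2)
for n,(x,y,r) in dict(mouse=(217,283,22),calc=(281,286,30),carton=(370,300,20),beaker=(375,184,14)).items(): print(n,(d[y-r:y+r,x-r:x+r]>40).sum())
```

```text
[0.5367 0.0503 0.1572] [0.5728 0.0503 0.1104] protrusion 0.05899622314380424 x -0.0027517520836773126
mouse 0
calc 2378
carton 16
beaker 0
```

View pics/c8.png

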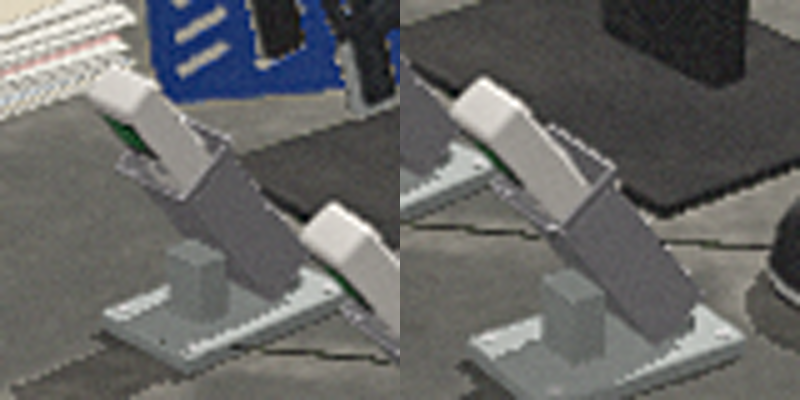

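The meter stands 59.0 mm out of the mouth, the same as its neighbour, so it is home. The calculator difference is probably the arm or its shadow in the top view, so I'll check it in the scene view before handing in.

Run:
```python
from h import *
a,b=cv2.imread("pics/scene0.png"),cv2.imread("pics/s7.png")
n=(cv2.absdiff(a,b).max(2)[250:278,207:270]>40).sum(); print('calc scene diff',n)
if n<60:
    robot.job_done(); print('done',robot.observe()['time'])
```

```text
calc scene diff 0
the job is handed in; nothing more can be done
the job is handed in; nothing more can be done
```

The meter is fully home in the empty dock: I held it while sliding it in, then let go, and it stands 59 mm out of the mouth like its neighbour; the loose things were not moved, and I handed the job in at about 14 s of the 46 s allowed.

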